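Lock the blade carriage on its slide

ROBOT

A 7-joint arm with a two-finger parallel gripper is mounted at the origin on the work surface. World frame = base frame: x ahead of the robot, y to its left, z up, the work surface at z = 0. Lengths are in m, angles in rad, forces in N, time in s.
With the tool pointing down it reaches from about 0.35 to 0.9 m from the base axis. Payload 19.9 kg.
Tool frame: the origin (TCP) lies midway between the tips of the shut fingers; the grasp point (between the pads) lies 19 mm behind it; z points along the fingers, y is the direction in which the jaws open and shut (so a half turn about z gives the same grasp; the last joint's range is limited). The gripper opens to 94 mm and grips with 3 to 60 N. Pads are 16 mm wide; open, the fingers measure 119 mm over their backs; the gripper's body (75 mm by 177 mm) begins 78 mm behind the grasp point.
Start: joints at [-1.308, 0.417, -0.01, 1.614, 0.005, 1.111, -0.053], TCP at [0.188, 0.596, 0.205] pointing down, gripper open.
Joint ranges: [-2.81, 2.81], [-0.39, 2.02], [-1.27, 1.25], [0.06, 2.57], [-1.19, 4.33], [0.19, 2], [-2.82, 2.82]. Speed limits (rad/s): [1.89, 1.89, 2.39, 2.39, 3.01, 3.01, 3.01].

INTERFACE

Orientations are given as a rotation vector (axis times angle).
In Python, from bench import sensors, capture, hand_in, masks_of gives the robot as it stands.
- The arm moves only by the shell command python3 -m jog 'ROWS' [FORCE]. ROWS is JSON, a list of rows, each an object with "dr": the turn, a rotation vector about the tool's x, y, z in rad, a list of three; "offset": the shift along the tool's x, y, z in m, a list of three; "claw": the gripper's target within -1 to 1 (fully open at 1, half-way at 0, shut at -1). In form: [{"dr": [wx, wy, wz], "offset": [x, y, z], "claw": claw}, ...]. A call has exactly 8 rows; each row is the pose to reach, as a shift and turn from the pose measured when the call began, along the tool's axes at that moment; what a row does not reach only later rows make up. A row lasts 1/10 s, in which the tool goes at most 50 mm and 8.59 degrees, less where a joint would pass 70% of its speed; a pose out of reach is approached as far as the arm can. A call with a gripper value outside its range is refused whole. The fingers move at their own pace and stop on an object; FORCE is the grip in N (left out, the last holds). Time passes only in rows, so rows that repeat a pose let the fingers close, or fill a call up. It gives the time, the measured TCP pose, the force and the opening at its end, in the units of the state.
- sensors.observe(): the state, without advancing time (a new reading comes with each control period).
- capture(name): name is "scene" or "top"; returns a dict with "img" (384x512x3 uint8, red, green, blue), "mtx" (3x3 intrinsics, pixels), "k1" (the pictures are not rectified: a ray, as slopes to the right and down, at radius r is drawn at 1 + k1 r^2 times it, then the intrinsics apply), "view" (4x4, takes a point from world to camera coordinates). Camera axes: x right, y down, z forward; pixel columns grow to the right and rows downward; lengths in m; the calibration is good to about 2 mm. A picture is of the moment at which its call begins. There is no depth.
- hand_in(): hands the job in, once; it reports no verdict.
Trained networks look in a picture, given as the dict that the camera call returned (one of the last four; its "shot" number tells which), for a name from the list of things; names that differ only in an ending like _2 or _b are one class to them, and where a whole thing is asked for, a point or a joint stands for the part that bears it (a point fixed in the world has none). Each returns a list of dicts, best first, with "confidence" (0 to 1); they miss things now and then, are a little off and sometimes report something else, mostly with a low value. They report only what shows in the picture. A call takes as long as a camera call. They do not tell look-alikes from the thing itself.
- masks_of(picture, target): "region" (384x512 bool, what is visible of it) and "box" ([centre column, centre row, width, height] in pixels, round what is visible of it).
The state is a dict: "time_s": time; "qpos": joint angles; "joint_vel": joint speeds; "joint_torque": joint torques, N m; "position": TCP position; "orientation": TCP orientation; "force": force on the tool from outside, world axes, zero at the start; "ft_torque": the same for the moment, N m; "width": finger opening in m.
Only numpy, scipy, OpenCV 4.12 (cv2) and the standard library are available. Lean on these libraries where they do the work, as an engineer would, in place of code of your own. Each camera call takes 0.05 s, during which the arm holds its last target.

TASK

Slide the blade carriage along its bar towards the end that has the slotted stay; where the spring button blocks it, press the button down flush with the bar so the carriage can run over it, and carry on until the button pops up through the slot in the carriage. Then swing the slotted stay down about its bolt until its notch is fully down over the stud on the carriage's side. Leave the other things on the bench where they are.

Things in the scene. Friction and masses are not known exactly. Their poses are not given: they have to be found in the camera images.
- rail: Fixed slide unit: off-white base 80 x 376 x 10 with a level steel bar, 50 wide (x), 20 thick, top face 50 above the bench. Origin on the bench under the button's centre; z up; +y along the bar, the way the carriage must travel (to the robot's left, up to 0.4 rad off). End blocks, tops 56 above the bench: y -220 to -194, and y 118 to 148 with the stay.
- carriage: Aluminium rectangular tube loose round the bar, 1.5 side play, 65 wide (x), y from -52 to 91, 0.42 to 0.84 kg; slides along the bar at a few N. Origin: centre of its lock slot (y -22 to 22, 28 wide, in the 6 thick roof), level with the bar's top; axes as the rail's. A blade clamp 34 high stands on its tail. The raised button stops it at rail y = -65; locked at rail y = 0 (within 2).
- carriage_window (a point): Middle of the open finger window in the carriage, at its y = 64, level with the bar's top: y 45 to 83, 53 wide, bare bar (or the button) below. Behind it (y 37 to 45) the roof's lip, its underside sloping up from 0 to 4 above the bar; behind that the closed roof, y 22 to 37. A fingertip in the window can press the button and at the same time pull the carriage on by the bow.
- carriage_bow (a point): Middle of the bow's rear face, at the carriage's y = 83, 25 above the bar's top. The bow is the crossbar at the carriage's front: y 83 to 91, from 16 to 34 above the bar's top, so it passes clear over the raised button.
- carriage_stud (a point): Free end of the horizontal stud on the carriage's +x wall (the far side from the robot), 10 in diameter, sticking out 24 (carriage x 32.5 to 56.5), axis at its y = 50, 10 below the bar's top.
- button (a joint): Travel of the spring button in m: 0 = fully up (10 above the bar's top), 0.010 = flush with the bar, 0.011 = stop. Pushes back with 3 N when up, 6 N when flush. It moves straight down without tilting. Once the carriage's lip covers its near end it stays down by itself until the slot comes over it.
- button_top (a point): Centre of the button's flat top. The button is a steel block 22 wide (x) by 40 long (y from -20 to 20 in the rail's frame), standing 10 out of the bar's top when up.
- stay (a joint): Angle of the slotted stay in rad: 0 = level, pointing along the rail's -y (down, its stop); 1.57 = upright; starts at 1.7 to 1.95, leaning away from the carriage; upper stop 2.1. It stays where it is left; some 2 N at its free end moves it all the way.
- stay_bolt (a point): Centre of the bolt the stay swings on, at the rail's (45, 133, 48); hinge axis parallel to the rail's x. The stay is a flat steel bar 10 thick (rail x 40 to 50), 106 long from the bolt, with an open notch in its lower edge, from 74 to 94 from the bolt; the notch's root is 1 below the bolt line, the prongs end 13 to 15 below it.
- stay_tab (a point): Middle of the outer face of the bent thumb tab at the stay's free end: 98 from the bolt along the stay and 19 off the bolt line on the side away from the notch (on top when the stay is down, facing away from the carriage when it is up). The tab is 34 wide (rail x 40 to 74), 16 along the stay, 5 thick.
- chuck: Bystander: steel specimen disc 48 in diameter with a stem, 34 tall, beside the slide unit; origin under its centre.
- jar: Bystander: brown jar 52 in diameter, 70 tall, beside the slide unit; origin under its centre.
- brush: Bystander: brush 160 long lying beyond the slide unit.
- slide_box: Bystander: grey box 85 x 100 x 34; origin under its centre.
- beaker: Bystander: glass beaker 70 in diameter, 90 tall; origin under its centre.
- reagent: Bystander: white bottle 68 in diameter, 160 tall; origin under its centre.
- wrench: Bystander: wrench 150 long lying on the right of the bench.
Mind the look-alikes: they are no part of the job. Leave any blue or turquoise look-alike of the carriage alone.

How it is judged:
On the way, in this order (a step that is already met when the one before it is completed fails the run):
1. the button has been pressed down about flush with the bar (value of joint button above 0.007 m), for 0.1 s.
2. the carriage is locked: the button has popped up through its slot (y of carriage in the frame of rail between -0.006 and 0.006 m and value of joint button below 0.003 m), for 0.2 s.
3. the stay is down with its notch over the stud (value of joint stay below 0.08 rad), for 0.2 s.
At the end, for the whole second after the job is handed in: The carriage is within 6 mm of its locked position along the bar, the button stands up through its slot (within 3 mm of fully up), the stay is down to within 0.08 rad with its notch over the stud, and the carriage is at rest (all of step 2 and value of joint stay below 0.08 rad and linear speed of carriage below 0.02 m/s); the robot touches nothing.
It fails at once if a bystander is moved by more than 30 mm (distance of any of chuck, jar, brush, slide_box, beaker, reagent, wrench from where it was at the start of the episode above 0.03 m).
It also fails if it takes over 51 s, if anything falls off the work surface, if the arm or the gripper's body presses on something with over 40 N, if the wrist force passes 120 N, or if a joint passes its speed limit or range.

## Working session

There is one attempt and no reset: what is moved stays moved. The work goes in short steps, Python scripts to look and compute and a shell command to move; the robot and the scene stay as the last step left them, time stands still between calls to the robot, and variables do not carry over. Pictures are saved under pics/ and viewed, and the job is handed in when it is done.

```bash
ls; mkdir -p pics; python3 - <<'E'
from bench import sensors,capture,masks_of
import cv2,json
s=sensors.observe();print(s)
for n in("scene","top"):
    c=capture(n);cv2.imwrite(f"pics/{n}0.png",cv2.resize(c["img"][:,:,::-1],None,fx=1.5,fy=1.5,interpolation=cv2.INTER_CUBIC))
    print(n,c["mtx"].tolist(),c["k1"],c["view"].tolist())
    for t in("rail","carriage","stay","button","chuck","jar","brush"):
        print(t,[(round(float(m["confidence"]),2),[int(x) for x in m["box"]]) for m in masks_of(c,t)][:4])
E
```

```text
pics
{'time_s': 0.0, 'qpos': array([-1.30750484,  0.41794955, -0.01033774,  1.61418845,  0.00471601,
        1.11073128, -0.05299864]), 'joint_vel': array([-0.00136458, -0.00174306,  0.00108784,  0.00126881,  0.00074674,
       -0.00117118,  0.00040457]), 'joint_torque': array([-1.13913488e-04, -8.51247525e+01,  6.39107320e-01, -4.25989044e+01,
       -4.88076161e-02,  1.85901899e-02,  1.07861670e-04]), 'position': array([0.18743769, 0.59581563, 0.20483439]), 'orientation': array([-4.76824103e-01, -3.10509715e+00,  1.96178123e-03]), 'force': array([ 0.6852334 , -0.5137257 , -0.57057434]), 'ft_torque': array([0.01623791, 0.01600185, 0.01584576]), 'width': 0.09395100911960567}
scene [[355.1774638457716, 0.0, 254.55484935746813], [0.0, 355.1774638457716, 192.6388942937265], [0.0, 0.0, 1.0]] -0.048472600568741836 [[-0.7092703882117073, 0.7048085545164058, 0.01343197254719961, 0.3795154913520741], [0.4245187012169655, 0.4422627175587316, -0.7900554163947149, -0.16396050495512376], [-0.5627782766979149, -0.5546607883545224, -0.6128882615443575, 1.258174016358582], [0.0, 0.0, 0.0, 1.0]]
rai
[... 461 characters left out ...]
0.02831767565695], [0.0, 0.0, 1.0]] -0.07441652510852038 [[-0.003367562691300799, -0.999976141463733, -0.006031254000987328, -0.021457613825543877], [-0.9973480703788237, 0.003797075377988521, -0.07268018113771443, 0.5238684695096173], [0.07270134822104243, 0.005770504473452918, -0.9973370620030945, 0.9687494461011708], [0.0, 0.0, 0.0, 1.0]]
rail [(0.6, [279, 196, 156, 44])]
carriage [(0.79, [199, 128, 55, 35]), (0.76, [315, 190, 57, 31]), (0.72, [380, 280, 59, 44])]
stay [(0.49, [280, 194, 157, 47]), (0.44, [213, 183, 24, 15])]
button [(0.46, [277, 196, 18, 5])]
chuck [(0.75, [257, 236, 20, 15]), (0.33, [315, 188, 58, 34])]
jar [(0.54, [316, 235, 26, 21])]
brush [(0.94, [295, 147, 60, 15])]
```

View pics/scene0.png

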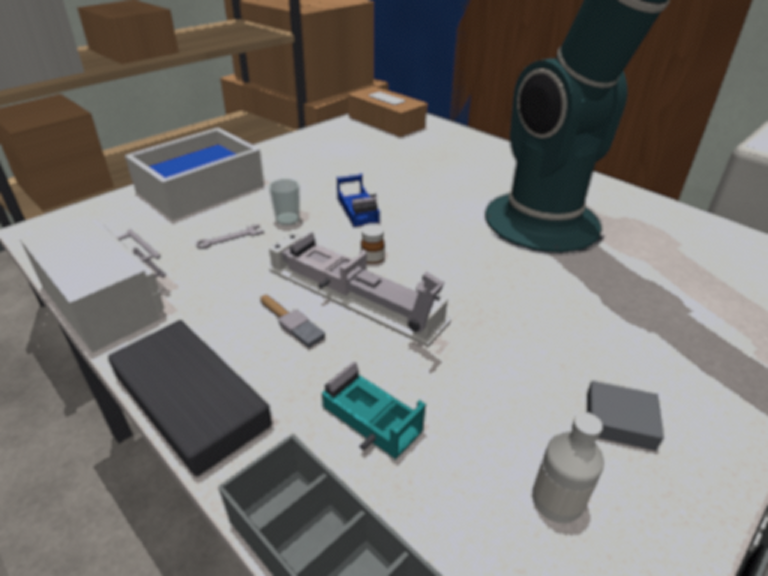

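View pics/top0.png

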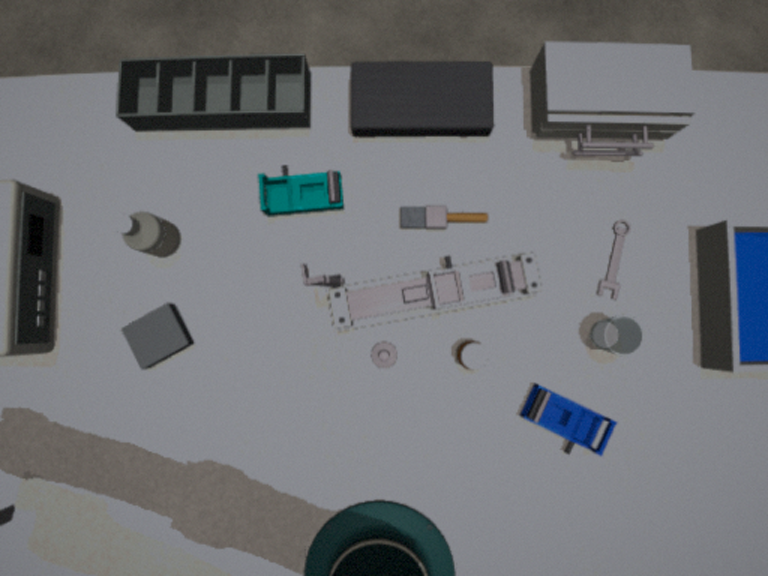

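```bash
cat > h.py <<'E'
import numpy as np,cv2
def proj(c,P):
    P=np.atleast_2d(np.asarray(P,float));V=np.asarray(c["view"]);q=P@V[:3,:3].T+V[:3,3]
    s=q[:,:2]/q[:,2:];r2=(s**2).sum(1,keepdims=True);s=s*(1+c["k1"]*r2);K=np.asarray(c["mtx"])
    return s*[K[0,0],K[1,1]]+[K[0,2],K[1,2]]
def ray(c,uv):
    K=np.asarray(c["mtx"]);d=(np.asarray(uv,float)-[K[0,2],K[1,2]])/[K[0,0],K[1,1]];s=d.copy()
    for _ in range(20): s=d/(1+c["k1"]*(s**2).sum())
    V=np.asarray(c["view"]);R=V[:3,:3];return -R.T@V[:3,3],R.T@np.array([s[0],s[1],1])
def atz(c,uv,z):
    o,d=ray(c,uv);return o+d*(z-o[2])/d[2]
def crop(c,x0,y0,x1,y1,f,name,pts=(),lines=()):
    im=cv2.resize(c["img"][y0:y1,x0:x1,::-1],None,fx=f,fy=f,interpolation=cv2.INTER_CUBIC)
    m=lambda p:(int((p[0]+.5-x0)*f),int((p[1]+.5-y0)*f))
    for a,b in lines: cv2.line(im,m(a),m(b),(0,0,255),1,cv2.LINE_AA)
    for p in pts: cv2.circle(im,m(p),3,(0,255,0),1)
    cv2.imwrite(name,im)
def W(pose,P):
    x,y,t=pose;P=np.atleast_2d(np.asarray(P,float));c,s=np.cos(t),np.sin(t)
    return np.c_[x+c*P[:,0]-s*P[:,1],y+s*P[:,0]+c*P[:,1],P[:,2]]
E
python3 - <<'E'
from h import *
from bench import capture
c=capture("top");crop(c,195,160,365,230,4.6,"pics/t1.png")
c=capture("scene");crop(c,170,145,310,250,5.6,"pics/s1.png")
E
```

```text
(no output)
```

View pics/t1.png

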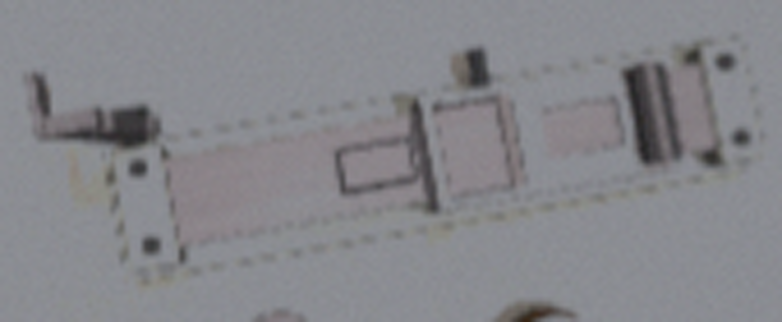

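View pics/s1.png

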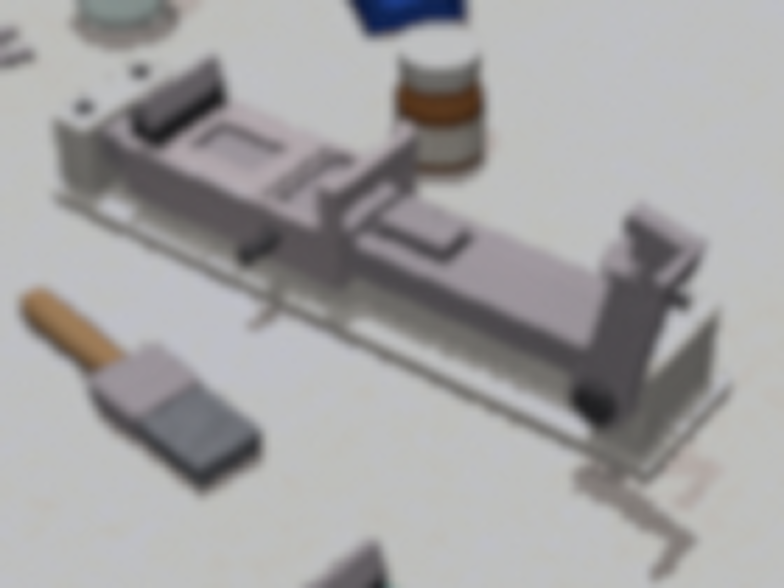

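```bash
python3 - <<'E'
from h import *
from bench import capture
c=capture("top")
f=lambda a:np.array(a)/4.6-.5+[195,160]
L=atz(c,f((144,206)),.056);R=atz(c,f((732,100)),.056);B=atz(c,f((377,166)),.060)
print(L,R,B,np.linalg.norm(L-R))
d=(L-R)[:2];d/=np.linalg.norm(d);t=np.arctan2(-d[0],d[1]);
print("yaw",t,"origin from L",L[:2]-d*.133,"from R",R[:2]+d*.207)
o=(L[:2]-d*.133+R[:2]+d*.207)/2
pose=(o[0],o[1],t);print(pose)
def box(x0,x1,y0,y1,z):
    p=[[x0,y0,z],[x1,y0,z],[x1,y1,z],[x0,y1,z]];return [(np.array(p[i])/1e3,np.array(p[(i+1)%4])/1e3) for i in range(4)]
S=box(-11,11,-20,20,60)+box(-25,25,-194,118,50)+box(-40,40,-224,152,10)
lines=lambda c,p:[(proj(c,W(p,a))[0],proj(c,W(p,b))[0]) for a,b in S]
crop(c,195,160,365,230,4.6,"pics/t2.png",lines=lines(c,pose))
c=capture("scene");crop(c,170,145,310,250,5.6,"pics/s2.png",lines=lines(c,pose))
E
```

```text
[0.48421624 0.06670238 0.056     ] [ 0.54326254 -0.26800058  0.056     ] [ 0.5061846  -0.06513705  0.06      ] 0.33987135516877487
yaw 0.1746173619930155 origin from L [ 0.5073225 -0.0642751] from R [ 0.50730015 -0.06414841]
(np.float64(0.507311328245), np.float64(-0.06421175414415538), np.float64(0.1746173619930155))
```

View pics/t2.png

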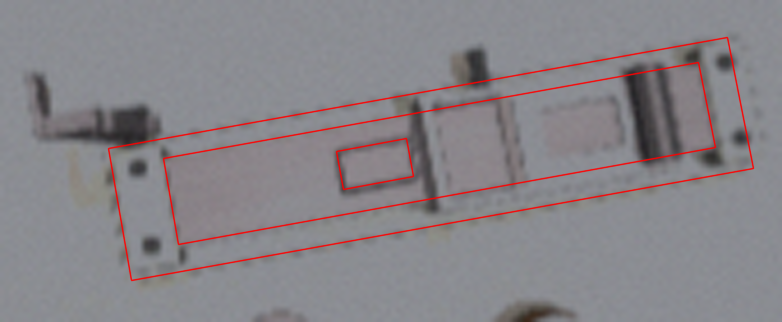

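View pics/s2.png

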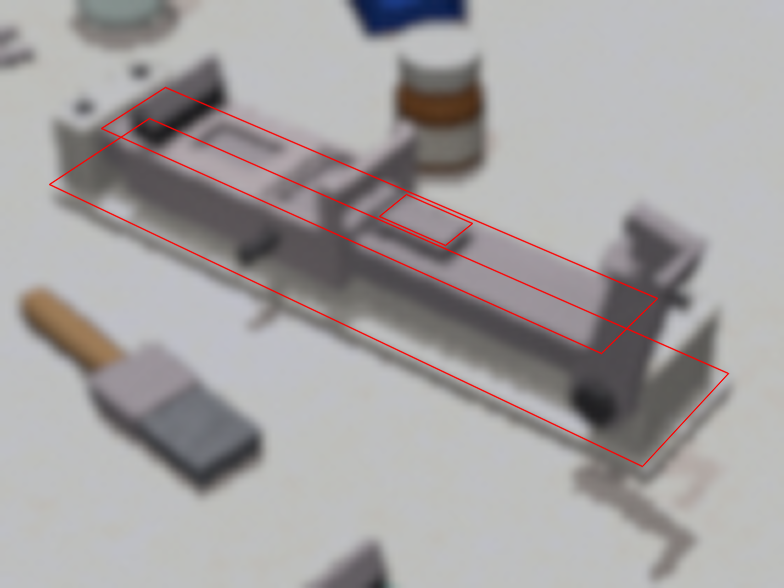

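```bash
cat >> h.py <<'E'
from scipy.spatial.transform import Rotation as Ro
POSE=(0.5070,-0.0645,0.1746)
def delta(s,rp,yaw=None):
    """rp: target in rail frame; tool y along rail x, tool z down"""
    t=W(POSE,rp)[0];a=POSE[2]+(yaw or 0)
    y=np.array([np.cos(a),np.sin(a),0]);z=np.array([0,0,-1.]);x=np.cross(y,z)
    R0=Ro.from_rotvec(s["orientation"]);Rt=Ro.from_matrix(np.c_[x,y,z])
    print("offset",R0.inv().apply(t-s["position"]).round(4),"dr",(R0.inv()*Rt).as_rotvec().round(4))
def inrail(p):
    x,y,t=POSE;d=np.array(p[:2])-[x,y];c,s=np.cos(t),np.sin(t)
    return np.array([c*d[0]+s*d[1],-s*d[0]+c*d[1],p[2]])
def stat(s):
    x,y,t=POSE;f=s["force"];c,q=np.cos(t),np.sin(t)
    print("t",round(s["time_s"],2),"rail mm",(inrail(s["position"])*1e3).round(1),"Frail",np.round([c*f[0]+q*f[1],-q*f[0]+c*f[1],f[2]],1),"w",round(s["width"],4),"q",s["qpos"].round(2))
E
python3 - <<'E'
from h import *
from bench import sensors,capture
s=sensors.observe();stat(s)
c=capture("top")
f=lambda a:np.array(a)/4.6-.5+[195,160]
print("slot",inrail(atz(c,f((583,127)),.053)),"stud",inrail(atz(c,f((484,66)),.040)),"bow",inrail(atz(c,f((421,153)),.084)))
print("win",inrail(atz(c,f((470,147)),.053)))
delta(s,(0,-.056,.16))
E
```

```text
t 1.0 rail mm [-199.8  706.1  205.4] Frail [ 0.3  0.  -0.7] w 0.0942 q [-1.31  0.42 -0.01  1.61  0.    1.11 -0.05]
slot [ 0.00047123 -0.12036986  0.053     ] stud [ 0.04608792 -0.07282637  0.04      ] bow [ 0.0006362  -0.02444553  0.084     ]
win [ 0.00068916 -0.05482516  0.053     ]
offset [-0.5288 -0.5841  0.0455] dr [0.0000e+00 1.0000e-04 1.0914e+00]
```

Candidates for the carriage: the aluminium one on the bar (top view about (485,285)) is the right one. The turquoise one at (300,192) and the blue one at (567,418) are look-alikes. The close crop confirms the choice: slot, window, bow and stud are all there, and the measured slot/window/stud spacing matches. I'm moving above the window with the fingers shut.

```bash
python3 -m jog '[{"dr":[0,0,0.14],"offset":[-0.034,-0.037,0],"claw":-1},{"dr":[0,0,0.28],"offset":[-0.068,-0.074,0],"claw":-1},{"dr":[0,0,0.42],"offset":[-0.10,-0.11,0],"claw":-1},{"dr":[0,0,0.56],"offset":[-0.134,-0.148,0],"claw":-1},{"dr":[0,0,0.7],"offset":[-0.168,-0.185,0],"claw":-1},{"dr":[0,0,0.8],"offset":[-0.20,-0.22,0],"claw":-1},{"dr":[0,0,0.85],"offset":[-0.234,-0.26,0],"claw":-1},{"dr":[0,0,0.9],"offset":[-0.268,-0.296,0],"claw":-1}]' 20; python3 -c "
from h import *
from bench import sensors
s=sensors.observe();stat(s);delta(s,(0,-.057,.18))"
```

```text
time_s: 1.85
position: [0.3538, 0.2334, 0.2057]
orientation: [-1.782, -2.587, -0.001]
force: [0.4, 0.5, -0.1]
width: 0.0335
t 1.85 rail mm [-99.1 320.  205.7] Frail [ 0.5  0.4 -0.1] w 0.0335 q [-0.98  0.04  0.34  2.09 -0.02  1.01 -0.27]
offset [-0.3889  0.0263  0.0255] dr [ 0.0005 -0.0006  0.1896]
```

```bash
python3 -m jog '[{"dr":[0,0,0.05],"offset":[-0.049,0.003,0],"claw":-1},{"dr":[0,0,0.1],"offset":[-0.097,0.007,0],"claw":-1},{"dr":[0,0,0.15],"offset":[-0.146,0.01,0],"claw":-1},{"dr":[0,0,0.19],"offset":[-0.194,0.013,0],"claw":-1},{"dr":[0,0,0.19],"offset":[-0.243,0.016,0],"claw":-1},{"dr":[0,0,0.19],"offset":[-0.292,0.02,0.005],"claw":-1},{"dr":[0,0,0.19],"offset":[-0.34,0.023,0.01],"claw":-1},{"dr":[0,0,0.19],"offset":[-0.389,0.026,0.025],"claw":-1}]' 20; python3 -c "
from h import *
from bench import sensors
s=sensors.observe();stat(s);delta(s,(0,-.057,.1))"
```

```text
time_s: 2.65
position: [0.5175, -0.1215, 0.1816]
orientation: [2.018, 2.406, 0.004]
force: [1.8, 1.1, 0.5]
width: 0.0007
t 2.65 rail mm [  0.4 -58.  181.6] Frail [1.9 0.7 0.5] w 0.0007 q [-0.39  0.33  0.68  1.89 -0.24  1.    0.57]
offset [ 0.0009 -0.0006  0.0816] dr [ 0.0028 -0.0004  0.0004]
```

```bash
python3 -m jog '[{"dr":[0.003,0,0],"offset":[0.001,-0.001,0.02],"claw":-1},{"dr":[0.003,0,0],"offset":[0.001,-0.001,0.04],"claw":-1},{"dr":[0.003,0,0],"offset":[0.001,-0.001,0.06],"claw":-1},{"dr":[0.003,0,0],"offset":[0.001,-0.001,0.08],"claw":-1},{"dr":[0.003,0,0],"offset":[0.001,-0.001,0.095],"claw":-1},{"dr":[0.003,0,0],"offset":[0.001,-0.001,0.108],"claw":-1},{"dr":[0.003,0,0],"offset":[0.001,-0.001,0.117],"claw":-1},{"dr":[0.003,0,0],"offset":[0.001,-0.001,0.117],"claw":-1}]'; python3 -c "
from h import *
from bench import sensors,capture
s=sensors.observe();stat(s)
crop(capture('scene'),170,115,310,220,5.6,'pics/s3.png');crop(capture('top'),195,130,365,230,4.6,'pics/t3.png')"
```

```text
time_s: 3.45
position: [0.5162, -0.1206, 0.0638]
orientation: [-2.018, -2.406, 0.001]
force: [0.8, 0.4, 0.6]
width: 0.0003
t 3.45 rail mm [ -0.7 -56.8  63.8] Frail [0.9 0.2 0.6] w 0.0003 q [-0.3   0.5   0.59  1.98 -0.39  0.78  0.69]
```

View pics/s3.png

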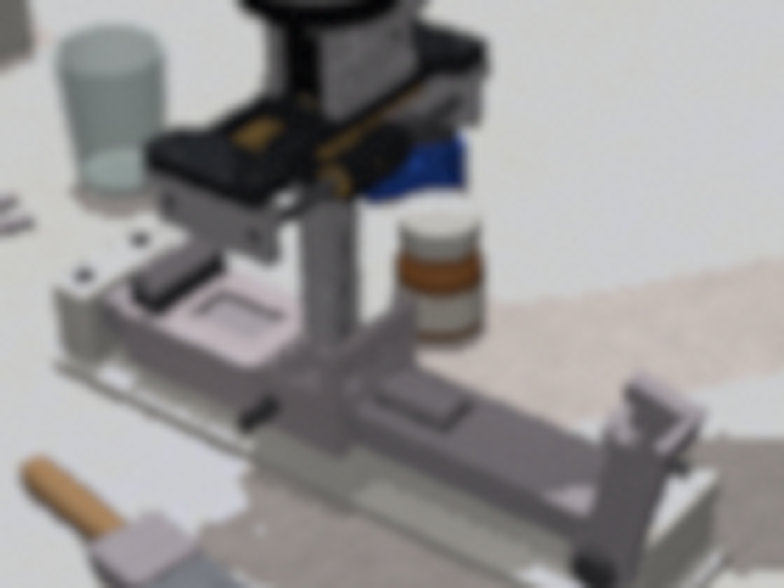

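View pics/t3.png

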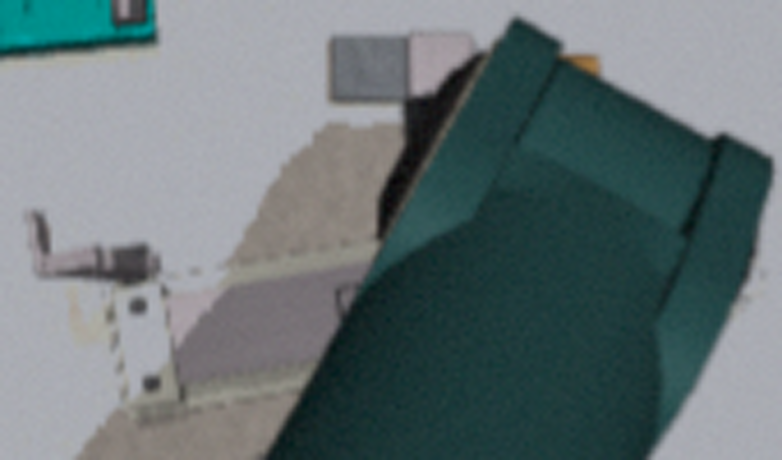

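```bash
python3 -m jog '[{"dr":[0,0,0],"offset":[0.006,0.001,0],"claw":-1},{"dr":[0,0,0],"offset":[0.012,0.001,0],"claw":-1},{"dr":[0,0,0],"offset":[0.02,0.001,0],"claw":-1},{"dr":[0,0,0],"offset":[0.028,0.001,0],"claw":-1},{"dr":[0,0,0],"offset":[0.036,0.001,0],"claw":-1},{"dr":[0,0,0],"offset":[0.044,0.001,0],"claw":-1},{"dr":[0,0,0],"offset":[0.05,0.001,0],"claw":-1},{"dr":[0,0,0],"offset":[0.055,0.001,0],"claw":-1}]'; python3 -c "
from h import *
from bench import sensors,capture
s=sensors.observe();stat(s)
"
```

```text
time_s: 4.35
position: [0.5082, -0.0658, 0.065]
orientation: [-2.019, -2.407, -0.001]
force: [0.3, -3.1, 0.3]
width: 0.0005
t 4.35 rail mm [ 1.  -1.5 65. ] Frail [-0.3 -3.1  0.3] w 0.0005 q [-0.41  0.47  0.59  2.02 -0.38  0.76  0.58]
```

```bash
python3 -m jog '[{"dr":[0,0,0],"offset":[0.002,-0.001,0.001],"claw":-1},{"dr":[0,0,0],"offset":[0.004,-0.001,0.001],"claw":-1},{"dr":[0,0,0],"offset":[0.006,-0.001,0.001],"claw":-1},{"dr":[0,0,0],"offset":[0.008,-0.001,0.001],"claw":-1},{"dr":[0,0,0],"offset":[0.009,-0.001,0.001],"claw":-1},{"dr":[0,0,0],"offset":[0.01,-0.001,0.001],"claw":-1},{"dr":[0,0,0],"offset":[0.011,-0.001,0.001],"claw":-1},{"dr":[0,0,0],"offset":[0.012,-0.001,0.001],"claw":-1}]'; python3 -c "
from h import *
from bench import sensors,capture
s=sensors.observe();stat(s)
crop(capture('scene'),190,115,330,220,5.6,'pics/s4.png')"
```

```text
time_s: 5.15
position: [0.5053, -0.0548, 0.0641]
orientation: [2.019, 2.406, -0.0]
force: [2.8, -10.3, -0.6]
width: 0.0004
t 5.15 rail mm [-0.   9.8 64.1] Frail [  0.9 -10.6  -0.6] w 0.0004 q [-0.43  0.46  0.59  2.03 -0.37  0.75  0.56]
```

View pics/s4.png

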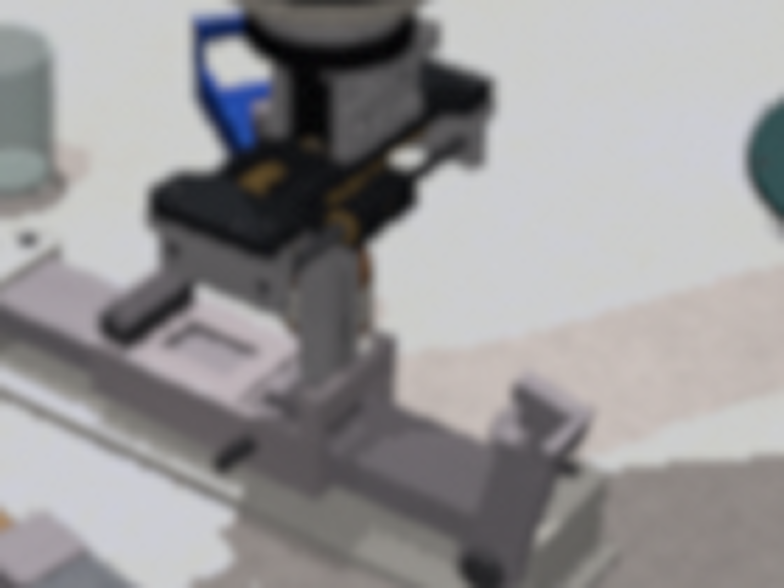

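```bash
python3 -m jog '[{"dr":[0,0,0],"offset":[-0.002,0,0],"claw":-1},{"dr":[0,0,0],"offset":[-0.002,0,0.003],"claw":-1},{"dr":[0,0,0],"offset":[-0.002,0,0.006],"claw":-1},{"dr":[0,0,0],"offset":[-0.002,0,0.009],"claw":-1},{"dr":[0,0,0],"offset":[-0.002,0,0.012],"claw":-1},{"dr":[0,0,0],"offset":[-0.002,0,0.014],"claw":-1},{"dr":[0,0,0],"offset":[-0.002,0,0.0145],"claw":-1},{"dr":[0,0,0],"offset":[-0.002,0,0.0145],"claw":-1}]'; python3 -c "
from h import *
from bench import sensors,capture
s=sensors.observe();stat(s)"
```

```text
time_s: 6.0
position: [0.5057, -0.0566, 0.0502]
orientation: [2.019, 2.406, 0.001]
force: [-8.2, 2.1, 26.3]
width: 0.0003
t 6.0 rail mm [ 0.1  8.  50.2] Frail [-7.7  3.5 26.3] w 0.0003 q [-0.41  0.49  0.57  2.04 -0.4   0.72  0.58]
```

```bash
python3 -m jog '[{"dr":[0,0,0],"offset":[0,0,-0.0005],"claw":-1},{"dr":[0,0,0],"offset":[0.002,0,-0.0007],"claw":-1},{"dr":[0,0,0],"offset":[0.005,0,-0.0007],"claw":-1},{"dr":[0,0,0],"offset":[0.008,0,-0.0007],"claw":-1},{"dr":[0,0,0],"offset":[0.011,0,-0.0007],"claw":-1},{"dr":[0,0,0],"offset":[0.014,0,-0.0007],"claw":-1},{"dr":[0,0,0],"offset":[0.017,0,-0.0007],"claw":-1},{"dr":[0,0,0],"offset":[0.02,0,-0.0007],"claw":-1}]'; python3 -c "
from h import *
from bench import sensors,capture
s=sensors.observe();stat(s)"
```

```text
time_s: 6.8
position: [0.5021, -0.0368, 0.0508]
orientation: [2.019, 2.406, 0.001]
force: [1.3, -3.6, 0.5]
width: 0.0007
t 6.8 rail mm [ 0.  28.1 50.8] Frail [ 0.7 -3.7  0.5] w 0.0007 q [-0.46  0.48  0.57  2.05 -0.39  0.72  0.54]
```

```bash
python3 -m jog '[{"dr":[0,0,0],"offset":[0.004,0,-0.001],"claw":-1},{"dr":[0,0,0],"offset":[0.009,0,-0.002],"claw":-1},{"dr":[0,0,0],"offset":[0.014,0,-0.004],"claw":-1},{"dr":[0,0,0],"offset":[0.019,0,-0.006],"claw":-1},{"dr":[0,0,0],"offset":[0.024,0,-0.008],"claw":-1},{"dr":[0,0,0],"offset":[0.029,0,-0.009],"claw":-1},{"dr":[0,0,0],"offset":[0.034,0,-0.010],"claw":-1},{"dr":[0,0,0],"offset":[0.038,0,-0.010],"claw":-1}]'; python3 -c "
from h import *
from bench import sensors,capture
s=sensors.observe();stat(s)"
```

```text
time_s: 7.6
position: [0.4955, 0.0013, 0.0609]
orientation: [2.019, 2.407, 0.001]
force: [0.1, -1.8, 0.9]
width: 0.0003
t 7.6 rail mm [ 0.1 66.8 60.9] Frail [-0.2 -1.8  0.9] w 0.0003 q [-0.55  0.45  0.59  2.06 -0.37  0.73  0.45]
```

```bash
python3 -m jog '[{"dr":[0,0,0],"offset":[0.0015,0,0],"claw":-1},{"dr":[0,0,0],"offset":[0.003,0,0],"claw":-1},{"dr":[0,0,0],"offset":[0.0045,0,0],"claw":-1},{"dr":[0,0,0],"offset":[0.0055,0,0],"claw":-1},{"dr":[0,0,0],"offset":[0.0065,0,0],"claw":-1},{"dr":[0,0,0],"offset":[0.0072,0,0],"claw":-1},{"dr":[0,0,0],"offset":[0.008,0,0],"claw":-1},{"dr":[0,0,0],"offset":[0.008,0,0],"claw":-1}]'; python3 -c "
from h import *
from bench import sensors,capture
s=sensors.observe();stat(s)
crop(capture('scene'),190,115,330,220,5.6,'pics/s5.png')"
```

```text
time_s: 8.4
position: [0.4941, 0.0092, 0.0609]
orientation: [2.019, 2.407, 0.001]
force: [1.1, -2.1, 1.7]
width: 0.0004
t 8.4 rail mm [ 0.1 74.9 60.9] Frail [ 0.8 -2.2  1.7] w 0.0004 q [-0.56  0.45  0.58  2.07 -0.37  0.73  0.43]
```

View pics/s5.png

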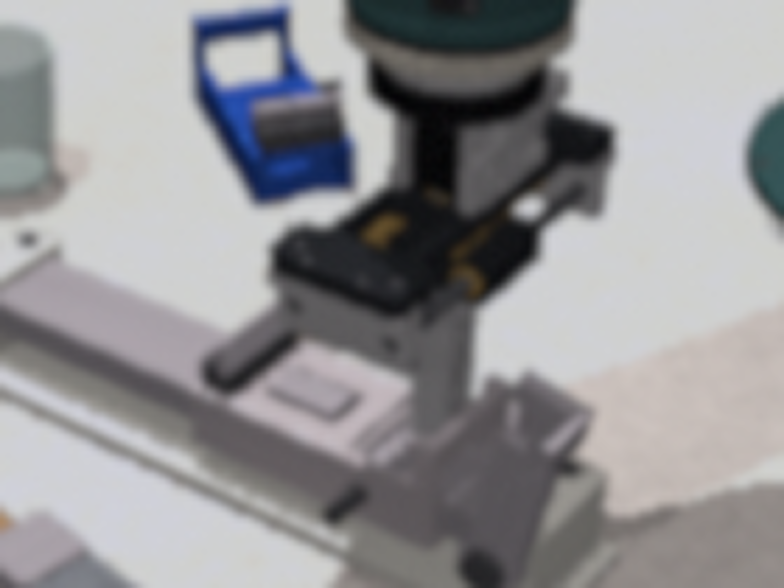

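The button block is visible standing up through the slot (s5, about (315,390)), and the tip is at rail y = 74.9, which matches the locked position. Next I'm measuring the stay angle and lifting.

```bash
python3 -m jog '[{"dr":[0,0,0],"offset":[-0.002,0,-0.005],"claw":-1},{"dr":[0,0,0],"offset":[-0.002,0,-0.02],"claw":-1},{"dr":[0,0,0],"offset":[-0.002,0,-0.05],"claw":-1},{"dr":[0,0,0],"offset":[-0.002,0,-0.08],"claw":-1},{"dr":[0,0,0],"offset":[-0.002,0,-0.11],"claw":-1},{"dr":[0,0,0],"offset":[-0.002,0,-0.14],"claw":-1},{"dr":[0,0,0],"offset":[-0.002,0,-0.14],"claw":-1},{"dr":[0,0,0],"offset":[-0.002,0,-0.14],"claw":-1}]'; python3 - <<'E'
from h import *
from bench import sensors,capture
s=sensors.observe();stat(s)
delta(s,(.060,.207,.2))
def tab(th):
    C,S=np.cos(th),np.sin(th);f=lambda x,l,n:(x,.133-l*C+n*S,.048+l*S+n*C)
    p=[f(x,l,.019) for x,l in((.04,.09),(.074,.09),(.074,.106),(.04,.106))]
    return W(POSE,p)
for n,b in(("scene",(220,130,360,235,5.6)),("top",(185,150,275,215,8))):
    c=capture(n);L=[]
    for th in(1.7,1.8,1.9): 
        q=proj(c,tab(th));L+=[(q[i],q[(i+1)%4]) for i in range(4)]
    crop(c,*b,f"pics/{n}6.png",lines=L)
    crop(c,*b,f"pics/{n}6r.png")
E
```

```text
time_s: 9.25
position: [0.4944, 0.0075, 0.2013]
orientation: [2.018, 2.407, 0.003]
force: [0.8, 0.0, -1.8]
width: 0.0008
t 9.25 rail mm [1.000e-01 7.310e+01 2.013e+02] Frail [ 0.8 -0.1 -1.8] w 0.0008 q [-0.69  0.22  0.7   1.96 -0.17  1.02  0.27]
offset [0.1339 0.06   0.0016] dr [ 0.0018 -0.0011  0.0007]
```

View pics/scene6.png

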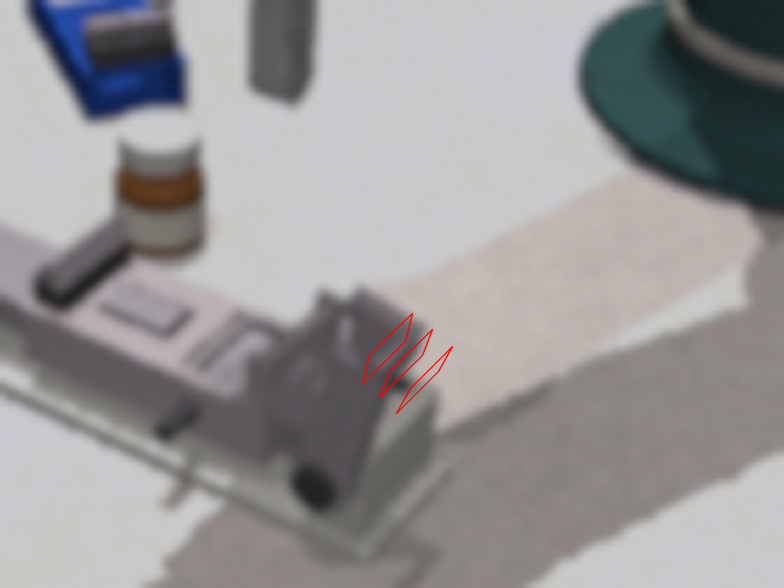

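View pics/top6.png

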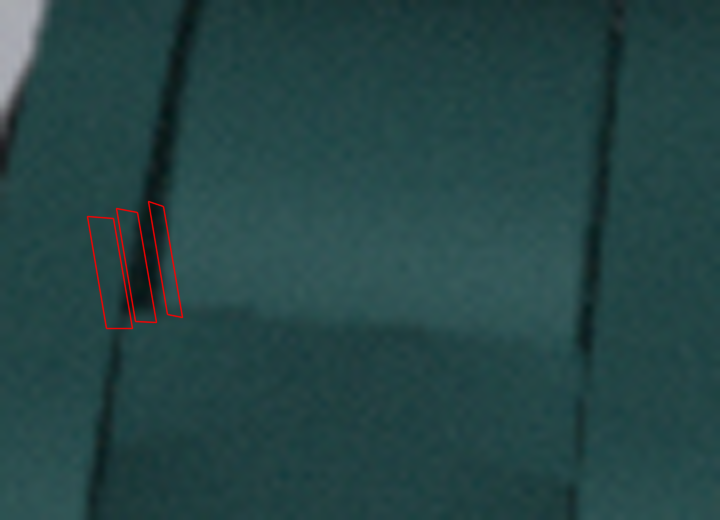

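```bash
python3 - <<'E'
from h import *
from bench import capture
def stay(th):
    C,S=np.cos(th),np.sin(th);f=lambda x,l,n:(x,.133-l*C+n*S,.048+l*S+n*C)
    A=[[f(x,l,.019) for x,l in((.04,.09),(.074,.09),(.074,.106),(.04,.106))],[f(.05,l,n) for l,n in((0,.01),(.106,.01),(.106,-.014),(.094,-.014),(.094,-.001),(.074,-.001),(.074,-.014),(0,-.014))]]
    return [W(POSE,p) for p in A]
c=capture("scene")
x=cv2.resize(c["img"],None)if 0 else None
ims=[]
for th in(1.7,1.9,None):
    L=[]
    if th:
        for p in stay(th):
            q=proj(c,p)+[0,1.4];L+=[(q[i],q[(i+1)%len(q)]) for i in range(len(q))]
    crop(c,260,165,310,225,8,f"pics/z.png",lines=L);ims.append(cv2.imread("pics/z.png"))
im=np.hstack(ims);cv2.imwrite("pics/stay7.png",cv2.resize(im,None,fx=.66,fy=.66));
E
```

```text
(no output)
```

View pics/stay7.png

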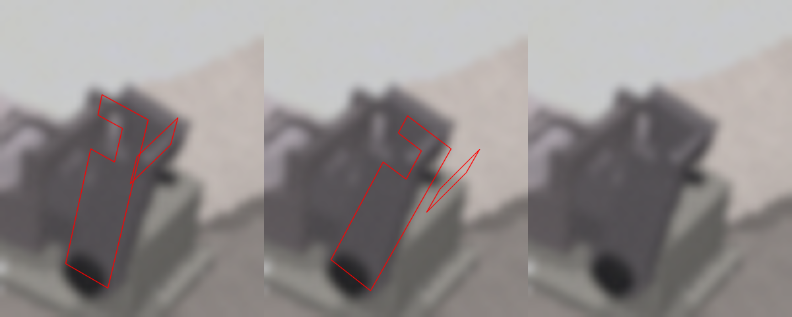

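```bash
python3 -m jog '[{"dr":[0,0,0],"offset":[0.03,0.012,0],"claw":-1},{"dr":[0,0,0],"offset":[0.07,0.03,0],"claw":-1},{"dr":[0,0,0],"offset":[0.105,0.048,0],"claw":-1},{"dr":[0.002,0,0],"offset":[0.134,0.06,0],"claw":-1},{"dr":[0.002,0,0],"offset":[0.134,0.06,0.02],"claw":-1},{"dr":[0.002,0,0],"offset":[0.134,0.06,0.05],"claw":-1},{"dr":[0.002,0,0],"offset":[0.134,0.06,0.075],"claw":-1},{"dr":[0.002,0,0],"offset":[0.134,0.06,0.08],"claw":-1}]'; python3 -c "
from h import *
from bench import sensors,capture
s=sensors.observe();stat(s)
crop(capture('scene'),230,115,370,220,5.6,'pics/s8.png')"
```

```text
time_s: 10.2
position: [0.5278, 0.1489, 0.117]
orientation: [-2.017, -2.404, 0.01]
force: [0.1, 0.9, -0.8]
width: 0.0005
t 10.2 rail mm [ 57.5 206.6 117. ] Frail [ 0.2  0.8 -0.8] w 0.0005 q [-0.79  0.44  0.58  1.9  -0.3   0.9   0.11]
```

View pics/s8.png

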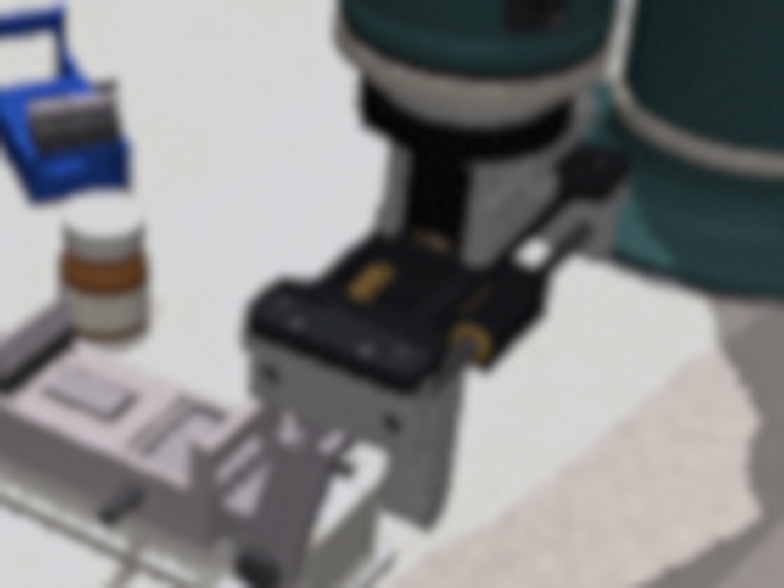

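```bash
python3 -m jog '[{"dr":[0,0,0],"offset":[-0.008,0.007,0],"claw":-1},{"dr":[0,0,0],"offset":[-0.016,0.007,0],"claw":-1},{"dr":[0,0,0],"offset":[-0.024,0.007,0],"claw":-1},{"dr":[0,0,0],"offset":[-0.032,0.007,0],"claw":-1},{"dr":[0,0,0],"offset":[-0.04,0.007,0],"claw":-1},{"dr":[0,0,0],"offset":[-0.048,0.007,0],"claw":-1},{"dr":[0,0,0],"offset":[-0.056,0.007,0],"claw":-1},{"dr":[0,0,0],"offset":[-0.064,0.007,0],"claw":-1}]'; python3 -c "
from h import *
from bench import sensors,capture
s=sensors.observe();stat(s);delta(s,(.065,.075,.117))
crop(capture('scene'),210,115,350,220,5.6,'pics/s9.png')"
```

```text
time_s: 11.05
position: [0.5465, 0.0865, 0.118]
orientation: [-2.017, -2.404, 0.009]
force: [-0.1, 1.6, 0.6]
width: 0.0009
t 11.05 rail mm [ 65.1 141.8 118. ] Frail [0.2 1.6 0.6] w 0.0009 q [-0.68  0.45  0.59  1.88 -0.31  0.9   0.24]
offset [-0.0668 -0.0001  0.0011] dr [-0.0064  0.0011 -0.0001]
```

View pics/s9.png

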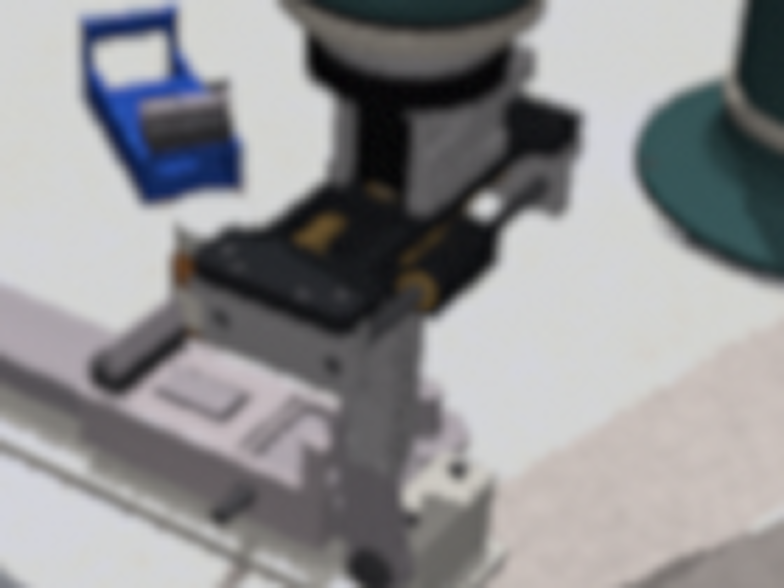

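```bash
python3 -m jog '[{"dr":[0,0,0],"offset":[-0.008,0,0],"claw":-1},{"dr":[0,0,0],"offset":[-0.017,0,0],"claw":-1},{"dr":[0,0,0],"offset":[-0.026,0,0],"claw":-1},{"dr":[0,0,0],"offset":[-0.035,0,0],"claw":-1},{"dr":[0,0,0],"offset":[-0.044,0,0],"claw":-1},{"dr":[0,0,0],"offset":[-0.052,0,0],"claw":-1},{"dr":[0,0,0],"offset":[-0.06,0,0],"claw":-1},{"dr":[0,0,0],"offset":[-0.067,0,0],"claw":-1}]'; python3 -c "
from h import *
from bench import sensors,capture
s=sensors.observe();stat(s);delta(s,(.065,.058,.102));delta(s,(.065,.048,.085));delta(s,(.065,.043,.067))
crop(capture('scene'),190,115,330,220,5.6,'pics/s10.png')"
```

```text
time_s: 11.9
position: [0.5583, 0.0183, 0.1182]
orientation: [-2.019, -2.403, 0.009]
force: [0.2, 0.6, 0.6]
width: 0.0003
t 11.9 rail mm [ 64.9  72.6 118.2] Frail [0.3 0.6 0.6] w 0.0003 q [-0.56  0.46  0.6   1.87 -0.32  0.91  0.36]
offset [-0.0146  0.0002  0.0163] dr [-0.0062  0.0018 -0.0016]
offset [-0.0245  0.0003  0.0333] dr [-0.0062  0.0018 -0.0016]
offset [-0.0295  0.0004  0.0513] dr [-0.0062  0.0018 -0.0016]
```

View pics/s10.png

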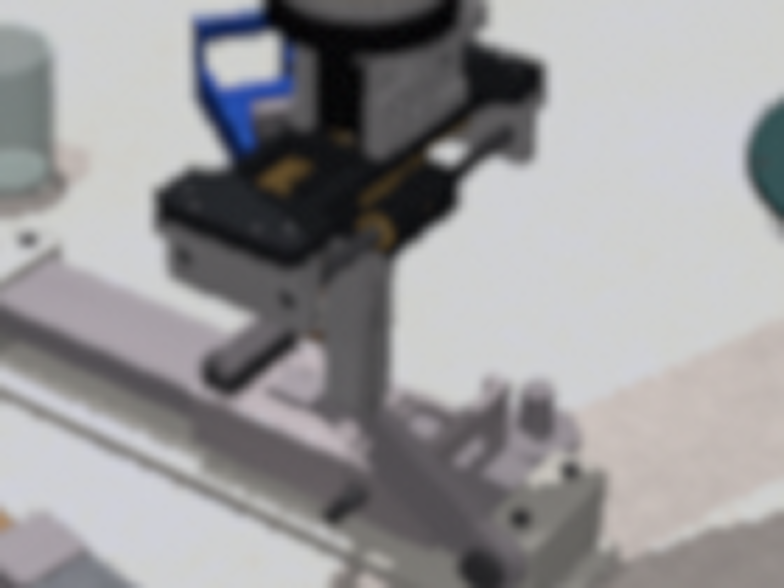

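The stay is coming down with the finger (its arm runs from about (490,565) to (370,430) in s10). Now I'm following the arc down.

```bash
python3 -m jog '[{"dr":[0,0,0],"offset":[-0.006,0,0.005],"claw":-1},{"dr":[0,0,0],"offset":[-0.011,0,0.011],"claw":-1},{"dr":[0,0,0],"offset":[-0.015,0,0.018],"claw":-1},{"dr":[0,0,0],"offset":[-0.019,0,0.025],"claw":-1},{"dr":[0,0,0],"offset":[-0.022,0,0.032],"claw":-1},{"dr":[0,0,0],"offset":[-0.025,0,0.039],"claw":-1},{"dr":[0,0,0],"offset":[-0.027,0,0.045],"claw":-1},{"dr":[0,0,0],"offset":[-0.028,0,0.049],"claw":-1}]'; python3 -c "
from h import *
from bench import sensors,capture
s=sensors.observe();stat(s)
crop(capture('scene'),190,115,330,220,5.6,'pics/s11.png')"
```

```text
time_s: 12.75
position: [0.5628, -0.0108, 0.0687]
orientation: [-2.021, -2.402, 0.01]
force: [0.5, 0.3, 0.1]
width: 0.0004
t 12.75 rail mm [64.3 43.2 68.7] Frail [0.5 0.2 0.1] w 0.0004 q [-0.47  0.54  0.56  1.89 -0.38  0.82  0.46]
```

View pics/s11.png

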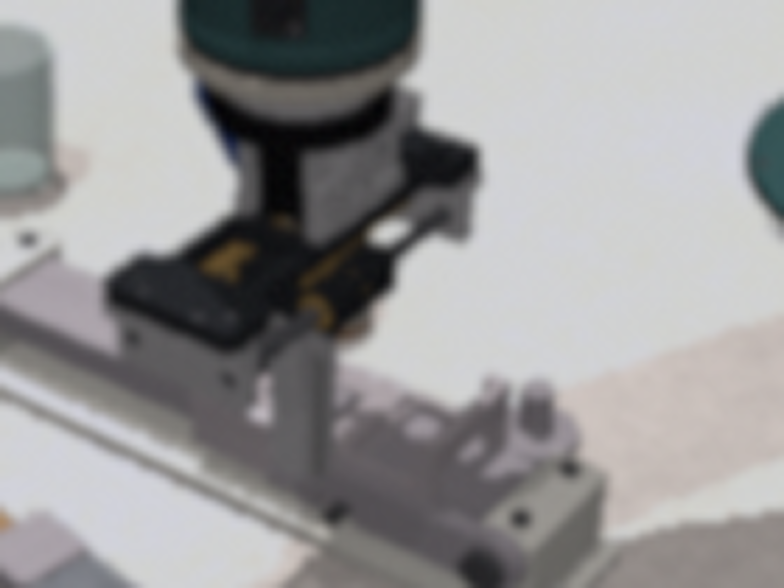

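```bash
python3 -m jog '[{"dr":[0,0,0],"offset":[0,0,0.0005],"claw":-1},{"dr":[0,0,0],"offset":[0,0,0.001],"claw":-1},{"dr":[0,0,0],"offset":[0,0,0.0015],"claw":-1},{"dr":[0,0,0],"offset":[0,0,0.002],"claw":-1},{"dr":[0,0,0],"offset":[0,0,0.0022],"claw":-1},{"dr":[0,0,0],"offset":[0,0,0.0024],"claw":-1},{"dr":[0,0,0],"offset":[0,0,0.0024],"claw":-1},{"dr":[0,0,0],"offset":[0,0,0.0024],"claw":-1}]'; python3 -c "
from h import *
from bench import sensors,capture
s=sensors.observe();stat(s)"
```

```text
time_s: 13.6
position: [0.5629, -0.0108, 0.0669]
orientation: [-2.021, -2.402, 0.009]
force: [-5.6, 0.0, 14.6]
width: 0.0005
t 13.6 rail mm [64.4 43.2 66.9] Frail [-5.5  1.  14.6] w 0.0005 q [-0.47  0.54  0.56  1.89 -0.38  0.82  0.46]
```

```bash
python3 -m jog '[{"dr":[0,0,0],"offset":[0,0,-0.003],"claw":-1},{"dr":[0,0,0],"offset":[0,0,-0.015],"claw":-1},{"dr":[0,0,0],"offset":[0,0,-0.05],"claw":-1},{"dr":[0,0,0],"offset":[0,0,-0.09],"claw":-1},{"dr":[0,0,0],"offset":[0,0,-0.13],"claw":-1},{"dr":[0,0,0],"offset":[0.02,0,-0.14],"claw":-1},{"dr":[0,0,0],"offset":[0.06,-0.03,-0.14],"claw":-1},{"dr":[0,0,0],"offset":[0.1,-0.06,-0.14],"claw":-1}]';python3 -m jog '[{"dr":[0,0,0],"offset":[0.04,-0.02,0],"claw":-1},{"dr":[0,0,0],"offset":[0.08,-0.04,0],"claw":-1},{"dr":[0,0,0],"offset":[0.12,-0.06,0],"claw":-1},{"dr":[0,0,0],"offset":[0.16,-0.08,0],"claw":-1},{"dr":[0,0,0],"offset":[0.20,-0.1,0],"claw":-1},{"dr":[0,0,0],"offset":[0.24,-0.12,0],"claw":-1},{"dr":[0,0,0],"offset":[0.26,-0.13,0],"claw":-1},{"dr":[0,0,0],"offset":[0.26,-0.13,0],"claw":-1}]'; python3 -c "
from h import *
from bench import sensors,capture
s=sensors.observe();stat(s)
def box(x0,x1,y0,y1,z):
    p=[[x0,y0,z],[x1,y0,z],[x1,y1,z],[x0,y1,z]];p=np.array(p)/1e3;return [(p[i],p[(i+1)%4]) for i in range(4)]
S=box(-14,14,-22,22,56)+box(40,74,27,43,67)
c=capture('scene');crop(c,190,145,310,235,6.4,'pics/s12.png')
c=capture('top');crop(c,195,160,365,230,4.6,'pics/t12.png',lines=[(proj(c,W(POSE,a))[0],proj(c,W(POSE,b))[0]) for a,b in S])
cv2.imwrite('pics/t12f.png',cv2.resize(c['img'][:,:,::-1],None,fx=1.5,fy=1.5))"
```

```text
time_s: 14.4
position: [0.4868, 0.0783, 0.2078]
orientation: [-2.023, -2.401, 0.009]
force: [0.8, 1.1, 0.2]
width: -0.0001
time_s: 15.2
position: [0.3128, 0.3147, 0.2085]
orientation: [-2.018, -2.405, 0.008]
force: [0.1, -0.7, 0.5]
width: 0.0005
t 15.2 rail mm [-125.4  407.1  208.5] Frail [ 0.  -0.7  0.5] w 0.0005 q [-1.23  0.09  0.4   2.05 -0.04  1.02 -0.64]
```

View pics/s12.png

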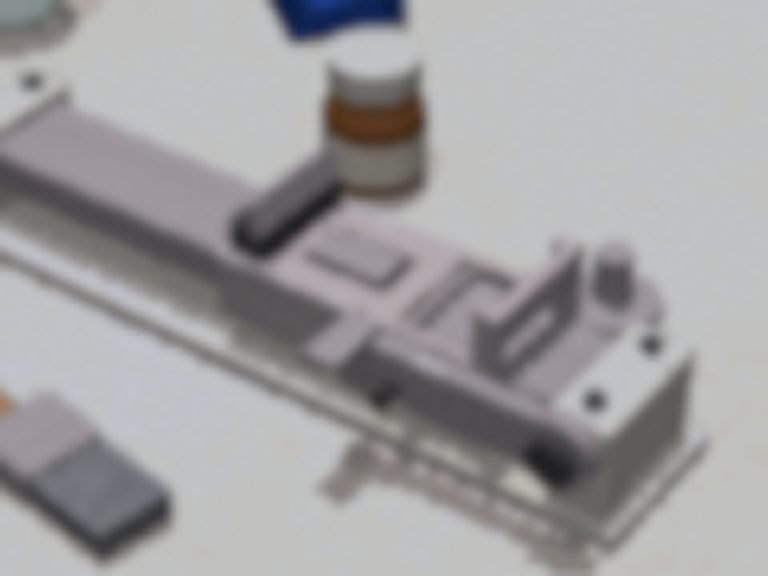

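View pics/t12.png

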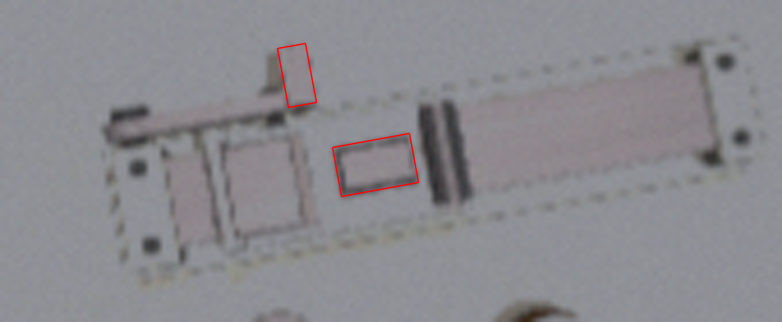

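View pics/t12f.png

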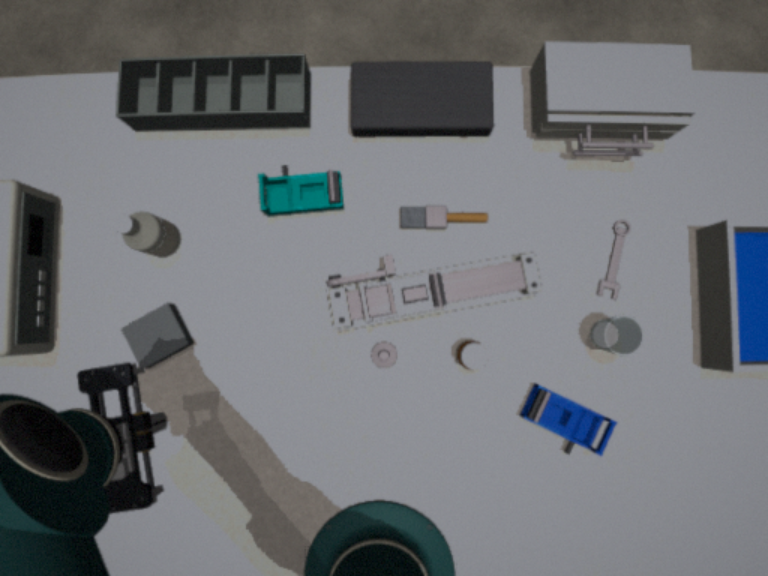

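The top view shows the slot centred on the button, the button standing up through it, and the stay level with its tab exactly on the predicted outline. The stud's end shows under the notch in the scene view, and the bystanders are where they started. Handing in.

```bash
python3 -c "
from bench import hand_in
print(hand_in())"
```

```text
the job is handed in; nothing more can be done
None
```

The carriage is locked on the button and the stay is down over the stud; I handed the job in at about 15 s of the 51 s allowed.

- **Carriage:** I pulled it by the bow with the shut fingertips until the raised button stopped it. I then pressed the button flush, pulled the carriage on under its lip, and it reached rail y ≈ 0. That press reached about 26 N because the fingertip bottomed on the bar; I eased off 0.7 mm before pulling on.
- **Stay:** I pushed the thumb tab round and down to its stop. The tip was then at 66.9 mm, against 67 mm expected for a level stay, with about 15 N pressing it.
- **Last checks:** The top picture shows the button up through the slot, which is centred on it. The tab lies on its predicted outline and the stud is under the notch. Bystanders looked unmoved and the arm is clear of everything.
- **Disagreement:** The scene camera's overlay sat about 1.5 pixels (a few mm) off the top camera's. I used the top camera, and the contact positions agreed with it.

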